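Weigh a filter canister from the drawer

TASK

Weigh the blue-banded filter canister for us: pull the deep bottom drawer of the cabinet all the way out to its stop, take the blue-banded canister out and set it down gently, upright and centred, on the balance pan. Then push the drawer fully shut again with the yellow-banded canister still standing in it. Keep both canisters upright, don't press the pan down to its stop, keep the two shallow drawers shut, and leave the other things on the bench where they are.

Things in the scene. Friction and masses are not known exactly. Their poses are not given: they have to be found in the camera images.
- cabinet_front (a point): middle of the upper front edge of the grey steel drawer cabinet with ivory fronts (fixed, 380 mm deep, 300 wide, 250 tall): in the plane of the drawer fronts, 250 mm above the bench; local -x points out of the front, the way the drawers slide, y along it, z up. Two shallow drawers (fronts 156 to 240 mm high, each with a 110 mm wide lip pull 15 mm proud) above one deep one (front 14 to 154 mm).
- deep_drawer (a joint): travel of the deep bottom drawer in m: 0 fully shut, 0.22 at its stop; it may start up to 25 mm ajar. Runs level on slides, about 2 N of friction, and stays where it is left. It weighs 1 kg.
- drawer_handle (a point): middle of the deep drawer's handle bar: level, along local y, 110 mm long, 10 mm thick, 40 mm off the front, 122 mm above the bench, a leg at each end. Moves with the drawer; axes as cabinet_front (-x: pull). The fronts above leave no room for a gripper pointing straight down: lean it 35 to 45 degrees, pointing down and towards the cabinet, fingers closing across the bar.
- drawer_floor (a point): point on the deep drawer's inner floor, midway between the side walls, 100 mm behind the inside of the front panel, 32 mm above the bench; moves with the drawer; axes as cabinet_front. Inside 316 mm along x, 254 mm along y; side and back walls 94 mm tall above the floor, 6 mm thick; the front panel rises 122 mm above the floor.
- middle_drawer (a joint): travel of the lower shallow drawer in m, 0 shut; to be left shut.
- top_drawer (a joint): travel of the upper shallow drawer in m, 0 shut; to be left shut.
- blue_canister: the canister to weigh, broad BLUE band and blue ring on its shoulder: upright metal filter canister, about 0.26 kg: body 90 mm across, 52 mm tall, flat shoulder, then a centred threaded neck 40 mm across up to 80 mm height. Origin: centre of the underside; z up the axis. Starts on the deep drawer's floor near its front, beside the yellow one (centres 124 mm apart), left or right.
- yellow_canister: same make but with a YELLOW band and ring; stays in the drawer: upright metal filter canister, about 0.26 kg: body 90 mm across, 52 mm tall, flat shoulder, then a centred threaded neck 40 mm across up to 80 mm height. Origin: centre of the underside; z up the axis. 
- balance: white top-pan precision balance, fixed on the bench, 300 mm deep (x), 205 mm wide (y), housing 69 mm tall, dark display and keys at its front (local -x). Origin: centre of its underside; the pan's centre is 45 mm behind it (local +x).
- pan_center (a point): centre of the upper face of the round steel weighing pan (132 mm across, 4 mm thick, with a dark ring 95 mm across marking the centre), about 86 mm above the bench when empty; moves down with the pan; z up.
- pan (a joint): how far the sprung pan is pressed down, m: 0 empty, 0.006 at its overload stop. Stiffness 1.3 N per mm; the canister's weight alone gives about 2 mm.
- bench_canister: bystander, a second yellow-banded canister standing on the bench near the back. upright metal filter canister, about 0.26 kg: body 90 mm across, 52 mm tall, flat shoulder, then a centred threaded neck 40 mm across up to 80 mm height. Origin: centre of the underside; z up the axis. 
- check_weight: bystander, 500 g stainless check weight with a knob, 38 mm across, 65 mm tall. Origin: centre of the underside.
- manometer: bystander, blue-grey hand-held manometer lying flat, 155 x 72 x 30 mm. Origin: centre of the underside.
- beaker: bystander, glass beaker 72 mm across, 95 mm tall. Origin: centre of the underside.
- spray_bottle: bystander, white bottle with red cap, 62 mm across, 170 mm tall. Origin: centre of the underside.

How it is judged (in metres and radians):
On the way, in this order (a step that is already met when the one before it is completed fails the run):
1. the deep drawer is pulled out to its stop (value of joint deep_drawer above 0.213 m), for 0.2 s.
2. the blue canister is lifted clear of the open drawer (z of blue_canister in the frame of drawer_floor above 0.1 m and value of joint deep_drawer above 0.15 m), for 0.1 s.
3. the blue canister stands centred on the pan, released (horizontal distance between blue_canister and pan_center below 0.01 m and z of blue_canister in the frame of pan_center between -0.003 and 0.003 m and angle between blue_canister's own z axis and vertical below 0.06 rad and linear speed of blue_canister below 0.02 m/s and value of joint pan above 0.0008 m and contact force between blue_canister and the fingers below 0.1 N), for 0.3 s.
At the end, for the whole second after the job is handed in: The deep drawer is shut to within 6 mm and at rest; the blue canister stands upright (within 3.4 degrees), still and released on the balance pan, its centre within 10 mm of the pan's centre, its weight on the pan; the yellow canister of the drawer stands upright on the drawer's floor (all of step 3 and value of joint deep_drawer below 0.006 m and velocity of joint deep_drawer below 0.01 m/s and horizontal distance between yellow_canister and drawer_floor below 0.23 m and z of yellow_canister in the frame of drawer_floor between -0.004 and 0.004 m and angle between yellow_canister's own z axis and vertical below 0.06 rad); the robot touches nothing.
It fails at once if the pan is pressed down to its overload stop (canister dropped or pushed) (value of joint pan above 0.0057 m).
It fails at once if a canister is tipped over (angle between any of blue_canister, yellow_canister's own z axis and vertical above 0.6 rad).
It fails at once if a shallow drawer is pulled open (value of joint any of top_drawer, middle_drawer above 0.02 m).
It fails at once if one of the other things on the bench is moved by more than 30 mm (distance of any of bench_canister, check_weight, manometer, beaker, spray_bottle from where it was at the start of the episode above 0.03 m).
It also fails if it takes over 67 s, if anything falls off the work surface, if the arm or the gripper's body presses on something with over 40 N, if the wrist force passes 120 N, or if a joint passes its speed limit or range.

ROBOT

A 6-joint arm with a two-finger parallel gripper is mounted at the origin on the work surface. World frame = base frame: x ahead of the robot, y to its left, z up, the work surface at z = 0. Lengths are in m, angles in degrees, forces in N, time in s.
With the tool pointing down it reaches from about 0.375 to 0.75 m from the base axis. Payload 9 kg.
Tool frame: the origin (TCP) lies where the fingers leave the gripper's body, on its centre line; the fingertips stand 73 mm ahead of it and the grasp point (between the pads) lies 54 mm ahead of it (robot.tip_reach is the distance from the TCP to the fingertips, in m); z points along the fingers, y is the line along which they close (so a half turn about z gives the same grasp; the last joint's range is limited). The gripper opens to 85 mm and grips with 20 to 120 N. Pads are 22 mm wide; open, the fingers measure 114 mm over their backs; the gripper's body (76 mm by 85 mm) begins 54 mm behind the grasp point. The pads swing forward as they close: fully open they stand 13 mm farther back than shut.
Start: joints at [-88.849, 5.964, 5.575, 89.605, 0, 77.527], TCP at [0.141, -0.583, 0.304] pointing down, gripper open.
Joint ranges: [-171.21, 171.21], [-48.23, 106.86], [-62.78, 66.21], [-105.2, 120.99], [-86.42, 89.51], [-180, 180]. Speed limits (degrees/s): [127.2, 127.2, 147.25, 180, 180, 180].

INTERFACE

Orientations are given as [roll, pitch, yaw] about the fixed x, y, z axes, in that order (R = Rz(yaw) Ry(pitch) Rx(roll)).
In Python, from plant import robot gives the robot as it stands. Calls block until the motion is done:
- robot.move_pose(position, orientation): joint-space move of the TCP to a pose.
- robot.line_to(position, vel=0.15, rotation=None, guard=None): straight line of the TCP; rotation=None keeps the orientation; vel is the mean speed in m/s. With guard (N) it stops when the force on the tool has changed by that much, and returns True; else False.
- robot.goto_joints(angles): joint-space move.
- robot.set_gripper(opening): finger opening in m; the grip force is fixed at half the most; returns when the fingers have stopped.
- robot.pause(seconds).
- robot.ik(position, orientation): joint angles nearest the present ones, or None.
- robot.observe(): the state.
- robot.grab_frame(name): name is "scene" or "top" or "wrist"; returns the picture (480x640x3 uint8, blue, green, red); there is no depth.
- robot.get_calibration(name): a dict with "vertical_fov" (degrees; the focal length in pixels is half the picture's height over the tangent of half this angle, whatever the lens; pixels are square), "cx", "cy" (the principal point, pixels), "rvec" (rotation vector, rad) and "tvec" (3), from world to camera coordinates, as OpenCV has them. Camera axes: x right, y down, z forward; pixel columns grow to the right and rows downward; lengths in m; the calibration is good to about 2 mm. A picture is of the moment at which its call begins: read the wrist's pose just before it. get_calibration takes no time and is no camera call; for the wrist camera it gives the pose at the moment of the call.
A pose or a line that the arm cannot do raises robot.IKError and nothing moves.
- robot.job_done(): hands the job in; it is judged then, once.
The state is a dict: "time": time; "q": joint angles; "qvel": joint speeds; "joint_torque": joint torques, N m; "tool_pos": TCP position; "tcp_rot": TCP orientation; "ft_force": force on the tool from outside, world axes, zero at the start; "torque": the same for the moment, N m; "gripper_width": finger opening in m; "gripper_force": force on a finger pad.
Only numpy, scipy, OpenCV 4.12 (cv2) and the standard library are available. Lean on these libraries where they do the work, as an engineer would, in place of code of your own. Each camera call takes 0.05 s, during which the arm holds its last target. There are 200 camera calls.

## Working session

There is one attempt and no reset: what is moved stays moved. The work goes in short steps, each a Python script; the robot and the scene stay as the last script left them, time stands still between calls to the robot, and variables do not carry over. Pictures are saved under pics/ and viewed, at most 10 in all, crops included, and the job is handed in when it is done.

```bash
mkdir -p pics; ls; python3 - <<'E'
from plant import robot
import cv2,numpy as np
for n in("scene","top"):
    cv2.imwrite(f"pics/{n}0.png",robot.grab_frame(n))
    c=robot.get_calibration(n); R=cv2.Rodrigues(np.array(c["rvec"],float))[0]
    print(n,c["vertical_fov"],c["cx"],c["cy"],-R.T@np.array(c["tvec"]).ravel(),R.round(2).tolist(),[k for k in c])
o=robot.observe();print(o["time"],o["tcp_rot"],o["gripper_width"])
E
```

```text
pics
scene 57.90851631935576 329.70438601283126 240.85131400931596 [ 0.98419651 -0.72770512  0.91106719] [[0.87, 0.49, 0.0], [0.34, -0.6, -0.73], [-0.36, 0.63, -0.69]] ['vertical_fov', 'cx', 'cy', 'rvec', 'tvec']
top 43.19151174247359 332.9654397559098 244.83443217678692 [ 0.28733918 -0.0188833   1.66626223] [[-0.08, -1.0, -0.0], [-0.97, 0.08, -0.22], [0.22, -0.01, -0.98]] ['vertical_fov', 'cx', 'cy', 'rvec', 'tvec']
0.1 [-1.79932043e+02 -1.52604674e-02  1.36237721e+01] 0.08540468234468153
```

View pics/scene0.png

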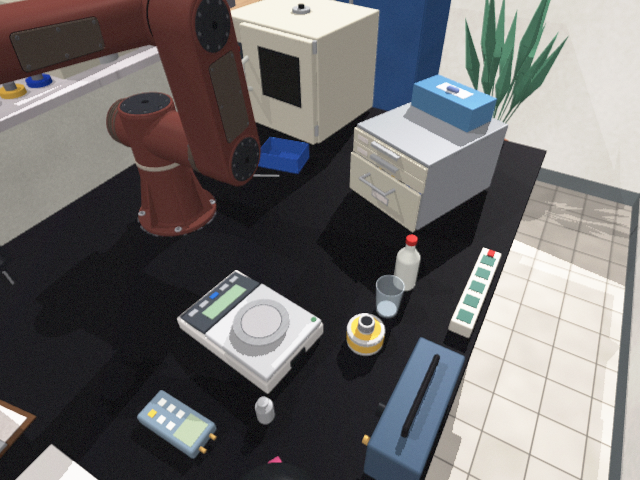

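View pics/top0.png

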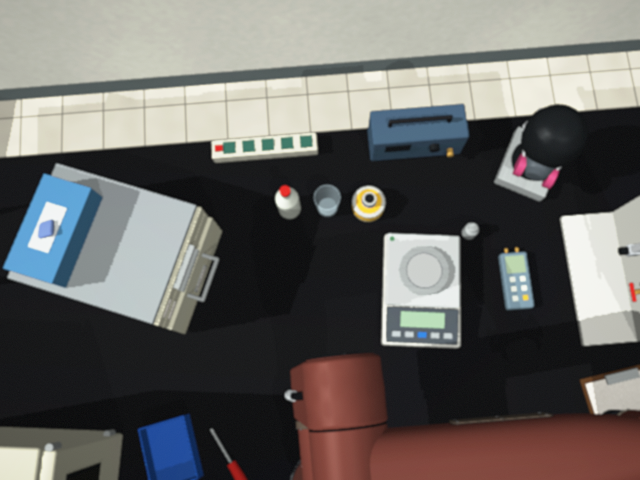

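The scene view shows the cabinet with its handle near (378,190), the balance with its pan near (261,325), and the bystanders. In the top view the handle bar is near (205,278), the cabinet's front edge runs from about (215,215) to (165,325), and the pan is near (427,270). Next, an enlarged mosaic.

```bash
python3 - <<'E'
import cv2,numpy as np
t=cv2.imread("pics/top0.png");s=cv2.imread("pics/scene0.png")
def c(im,x,y,w,h,W,H): return cv2.resize(im[y:y+h,x:x+w],(W,H),interpolation=cv2.INTER_CUBIC)
a=c(t,140,190,100,150,400,600)   # x4
b=c(s,340,120,100,110,400,440)   # x4
d=c(t,375,225,100,40,400,160)
cv2.imwrite("pics/m1.png",np.hstack([a,np.vstack([b,d])]))
E
```

```text
(no output)
```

View pics/m1.png

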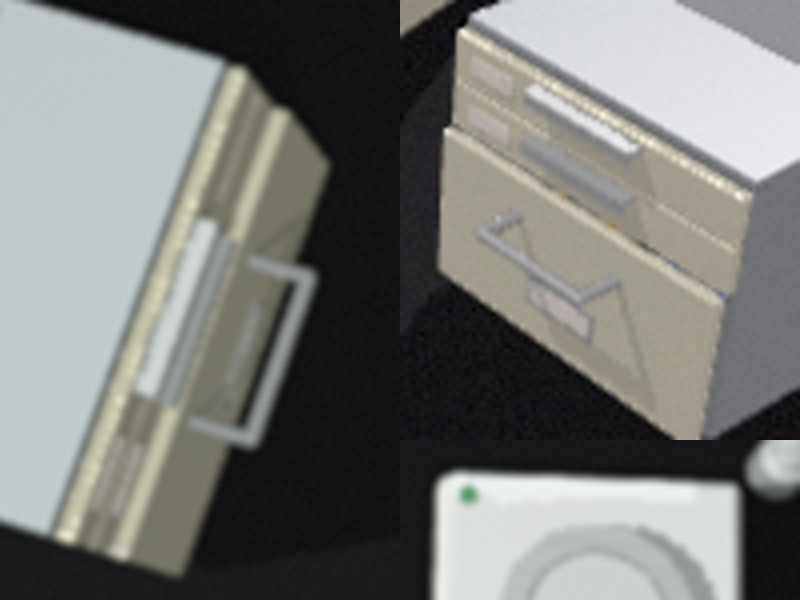

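Mosaic: in the top view the handle bar's corners are at crop (305,272) and (250,437), which is full (215.9,257.6) and (202.1,298.9). In the scene view the bar ends are at about (361,178) and (384,195). The deep drawer is slightly ajar.

```bash
cat > h.py <<'E'
from plant import robot
import cv2,numpy as np
from scipy.spatial.transform import Rotation as Ro
def cam(n):
    c=robot.get_calibration(n);R=cv2.Rodrigues(np.array(c["rvec"],float))[0];t=np.array(c["tvec"],float).ravel()
    f=240/np.tan(np.radians(c["vertical_fov"])/2);K=np.array([[f,0,c["cx"]],[0,f,c["cy"]],[0,0,1]]);return K,R,t
def ray(C,p):
    K,R,t=C;return -R.T@t, R.T@np.linalg.solve(K,[p[0],p[1],1.])
def plane(C,p,z):
    o,d=ray(C,p);return o+d*(z-o[2])/d[2]
def tri(A,p,B,q):
    P=[k@np.c_[r,t] for k,r,t in(A,B)]
    X=cv2.triangulatePoints(P[0],P[1],np.array(p,float).reshape(2,1),np.array(q,float).reshape(2,1)).ravel();return X[:3]/X[3]
def proj(C,X):
    K,R,t=C;u=K@(R@np.asarray(X,float)+t);return u[:2]/u[2]
E
python3 - <<'E'
from h import *
np.set_printoptions(precision=4,suppress=True)
T,S=cam("top"),cam("scene")
u=lambda x,y:((x+.5)/4-.5+140,(y+.5)/4-.5+190)
v=lambda x,y:((x-400+.5)/4-.5+340,(y+.5)/4-.5+120)
A,B=plane(T,u(305,272),.122),plane(T,u(250,437),.122)
print("bar",A,B,np.linalg.norm(A-B),(A+B)/2,np.degrees(np.arctan2(*(A-B)[1::-1])))
print("scene",plane(S,v(485,232),.122),plane(S,v(578,300),.122))
print("tri",tri(T,u(305,272),S,v(578,300)),tri(T,u(250,437),S,v(485,232)))
for z,a,b in((.25,(225,65),(50,535)),(.24,(245,75),(75,543)),(.154,(285,110),(125,560))):
    a,b=plane(T,u(*a),z),plane(T,u(*b),z);print(z,a,b,np.linalg.norm(a-b),np.degrees(np.arctan2(*(a-b)[1::-1])))
im=cv2.imread("pics/top0.png")
g=cv2.cvtColor(im,cv2.COLOR_BGR2GRAY)[225:355,375:470]
m=(g>190).astype(np.uint8)
c=max(cv2.findContours(m,0,2)[0],key=cv2.contourArea);r=cv2.minAreaRect(c);print("housing",r)
pc=plane(T,(427,270),.086);print("pan~",pc)
E
```

```text
bar [0.6213 0.2651 0.122 ] [0.5165 0.3047 0.122 ] 0.11197205949025177 [0.5689 0.2849 0.122 ] -20.70930319603605
scene [0.5176 0.3028 0.122 ] [0.6172 0.2583 0.122 ]
tri [0.6196 0.2641 0.1204] [0.5167 0.305  0.1204]
0.25 [0.7259 0.2847 0.25  ] [0.45   0.3961 0.25  ] 0.2975688687822178 -21.990354194114342
0.24 [0.7216 0.2748 0.24  ] [0.4452 0.3845 0.24  ] 0.2973414479199415 -21.641395040631423
0.154 [0.7221 0.2676 0.154 ] [0.4416 0.3781 0.154 ] 0.3014578742916356 -21.496702846476577
housing ((45.7864990234375, 64.8996353149414), (75.37788391113281, 110.74334716796875), 1.5481575727462769)
pan~ [ 0.5487 -0.2836  0.086 ]
```

```bash
cat >> h.py <<'E'
YAW=np.radians(-21.6)
L=np.array([np.cos(YAW),np.sin(YAW),0]) # along bar
N=np.array([-L[1],L[0],0])              # into cabinet
UP=np.array([0,0,1.])
def handle_rot(lean,s):
    z=np.sin(np.radians(lean))*N-np.cos(np.radians(lean))*UP
    x=s*L;y=np.cross(z,x);return np.c_[x,y,z]
eul=lambda R:Ro.from_matrix(R).as_euler("xyz",degrees=True)
def down(ydir):
    z=-UP;y=np.array([*ydir[:2],0]);y/=np.linalg.norm(y);return np.c_[np.cross(y,z),y,z]
E
python3 - <<'E'
from h import *
np.set_printoptions(precision=3,suppress=True)
bar=np.array([.5685,.2845,.122])
for lean in(38,42):
  for s in(1,-1):
    R=handle_rot(lean,s)
    for tr in(-.12+.0,0,):
      for d in(0,-.22):
        P=bar-N*(-d)+R[:,2]*(tr-.05);q=robot.ik(P,eul(R));print(lean,s,tr,d,P,q if q is None else np.array(q))
robot.move_pose([.50,-.28,.42],[180,0,0] if robot.ik([.50,-.28,.42],[180,0,0]) is not None else eul(down([1,0])))
C=cam("wrist");im=robot.grab_frame("wrist");o=robot.observe()
print(o["time"],o["tool_pos"],o["tcp_rot"],o["q"],-C[1].T@C[2],C[0][0,0]);print(C[1])
cv2.imwrite("pics/w1.png",im);np.savez("w1.npz",K=C[0],R=C[1],t=C[2])
print(proj(C,[.5487,-.2836,.086]))
E
```

```text
38 1 -0.12 0 [0.53  0.187 0.256] [  -9.052  -19.232  -28.118   71.48    36.938 -164.228]
38 1 -0.12 -0.22 [ 0.449 -0.017  0.256] [-38.442 -20.261 -29.088  93.928  36.104 158.986]
38 1 0 0 [0.557 0.256 0.161] [  -0.657  -11.182  -31.688   53.892   35.099 -154.095]
38 1 0 -0.22 [0.476 0.051 0.161] [-28.261 -19.407 -38.056  76.529  37.698 171.57 ]
38 -1 -0.12 0 [0.53  0.187 0.256] [ -9.052 -19.232 -28.118  71.48   36.938  15.772]
38 -1 -0.12 -0.22 [ 0.449 -0.017  0.256] [-38.442 -20.261 -29.088  93.928  36.104 -21.014]
38 -1 0 0 [0.557 0.256 0.161] [ -0.657 -11.182 -31.688  53.892  35.099  25.905]
38 -1 0 -0.22 [0.476 0.051 0.161] [-28.261 -19.407 -38.056  76.529  37.698  -8.43 ]
42 1 -0.12 0 [0.527 0.179 0.248] [ -11.682  -20.47   -30.938   70.716   41.234 -166.759]
42 1 -0.12 -0.22 [ 0.446 -0.026  0.248] [-41.329 -18.058 -29.469  95.496  39.039 154.239]
42 1 0 0 [0.556 0.253 0.159] [  -2.275  -12.519  -34.283   51.643   39.156 -154.738]
42 1 0 -0.22 [0.475 0.049 0.159] [-30.338 -18.008 -38.368  77.429  41.404 168.314]
42 -1 -0.12 0 [0.527 0.179 0.248] [-11.682 -20.47  -30.938  70.716  41.234  13.241]
42 -1 -0.12 -0.22 [ 0.446 -0.026  0.248] [-41.329 -18.058 -29.469  95.496  39.039 -25.761]
42 -1 0 0 [0.556 0.253 0.159] [ -2.275 -12.519 -34.283  51.643  39.156  25.262]
42 -1 0 -0.22 [0.475 0.049 0.159] [-30.338 -18.008 -38.368  77.429  41.404 -11.686]
1.9083 [ 0.5   -0.281  0.42 ] [-179.984    0.032   -0.066] [-42.407   4.899  16.662 101.797  -0.01  137.659] [ 0.578 -0.281  0.49 ] 404.4678840636091
[[-0.002 -1.    -0.   ]
 [-0.953  0.001  0.304]
 [-0.304  0.001 -0.953]]
[326.745 145.793]
```

View pics/w1.png

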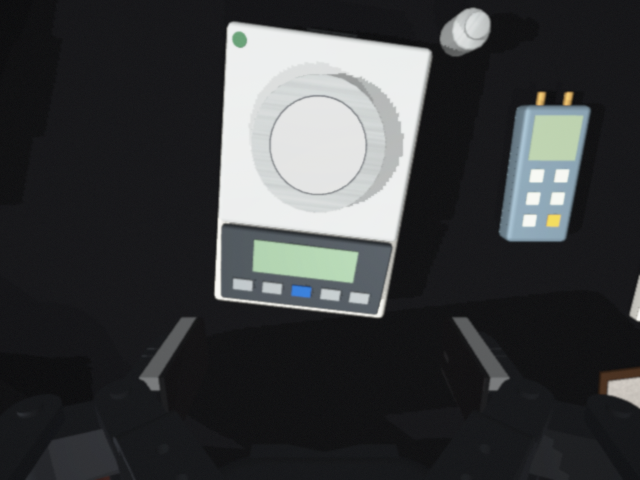

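In the wrist view the pan's dark ring is centred near (318,145), about 97 px across. Expected is 95 mm × 404/0.40 ≈ 96 px, so it fits. I'll measure the ring, then go and pull the drawer.

```bash
python3 - <<'E'
from h import *
np.set_printoptions(precision=4,suppress=True)
im=cv2.imread("pics/w1.png");D=np.load("w1.npz");C=(D["K"],D["R"],D["t"])
g=cv2.cvtColor(im,cv2.COLOR_BGR2GRAY).astype(np.float32)
pts=[]
for a in np.radians(np.arange(0,360,4)):
    r=np.arange(40,56,.25);x=318+r*np.cos(a);y=145+r*np.sin(a)
    v=cv2.remap(g,x[None].astype(np.float32),y[None].astype(np.float32),1)[0];i=v.argmin();pts.append((x[i],y[i]))
W=np.array([plane(C,p,.086) for p in pts])[:,:2]
def fit(W):
    s=np.linalg.lstsq(np.c_[2*W,np.ones(len(W))],(W**2).sum(1),rcond=None)[0];return s[:2],np.sqrt(s[2]+s[:2]@s[:2])
c,r=fit(W);e=abs(np.linalg.norm(W-c,axis=1)-r);c,r=fit(W[e<.002]);print("pan",c,2*r,(e<.002).sum())
np.save("pan.npy",c)
# handle approach
bar=np.array([.5685,.2845,.122]);R=handle_rot(40,-1);z=R[:,2]
P=lambda back:bar-z*(.054+back)
robot.set_gripper(.034)
robot.move_pose(P(.12),eul(R))
C=cam("wrist");im=robot.grab_frame("wrist")
cv2.imwrite("pics/w2.png",im);np.savez("w2.npz",K=C[0],R=C[1],t=C[2])
o=robot.observe();print(o["time"],o["q"],o["gripper_width"])
print([proj(C,bar+L*s*.055) for s in(-1,1)])
E
```

```text
pan [ 0.5481 -0.2748] 0.09395484820830971 90
4.3833 [-10.7327 -20.066  -29.3064  71.7002  39.1208  14.1585] 0.03410883254168996
[array([322.6909, 152.8397]), array([323.105, 318.959])]
```

View pics/w2.png

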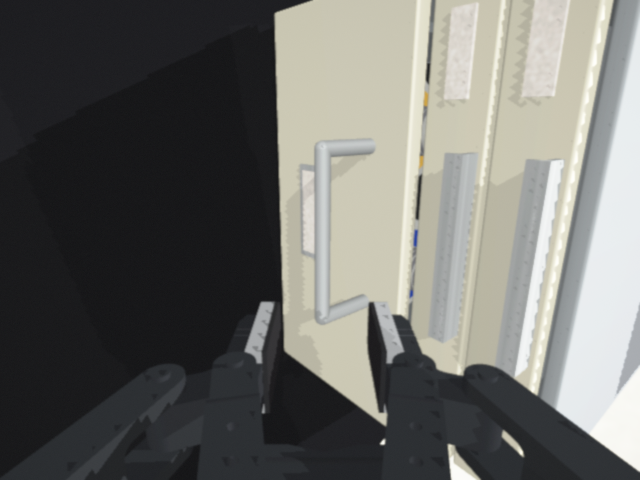

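The bar appears from (322,149) to (322,318), which agrees with the prediction of (323,153) to (323,319). Next: approach, grip and pull.

```bash
python3 - <<'E'
from h import *
np.set_printoptions(precision=4,suppress=True)
bar=np.array([.5685,.2845,.122]);R=handle_rot(40,-1);z=R[:,2]
P=lambda back:bar-z*(.054+back)
print("g",robot.line_to(P(.004),vel=.1,guard=12))
robot.set_gripper(.0)
o=robot.observe();print(o["time"],o["gripper_width"],o["gripper_force"],o["tool_pos"]-P(.004),o["ft_force"])
p0=np.array(o["tool_pos"])
print("g",robot.line_to(p0-N*.18,vel=.12,guard=40))
print(robot.observe()["ft_force"])
print("g",robot.line_to(p0-N*.235,vel=.05,guard=15))
o=robot.observe();tr=(np.array(o["tool_pos"])-p0)@N;print(o["time"],tr,o["gripper_width"],o["ft_force"])
robot.pause(.3)
np.save("pulled.npy",np.r_[p0,o["tool_pos"]])
cv2.imwrite("pics/t2.png",robot.grab_frame("top"))
E
```

```text
g False
6.0417 0.007376571339314545 58.4737104177475 [ 0.0002 -0.0003  0.0002] [ 0.7052 -2.113  -0.3169]
g False
[-5.2629  1.2415  3.3673]
g True
8.4083 -0.21283309405538203 0.007663163496570685 [-0.1209  1.4984  6.2582]
```

```bash
python3 - <<'E'
from h import *
np.set_printoptions(precision=4,suppress=True)
R=handle_rot(40,-1);z=R[:,2]
robot.set_gripper(.034)
p=np.array(robot.observe()["tool_pos"])
print("g",robot.line_to(p-z*.1,vel=.2,guard=15))
mid=p+.054*z+N*.107; mid[2]=0
for s in(1,-1):
    D=down(s*L);tx=D[:,0];q=robot.ik(mid-tx*.13+UP*.42,eul(D));print(s,tx,q)
    if q is not None and (s==1 or abs(q[5])<best[0]): best=(abs(q[5]),D,mid-tx*.13+UP*.42,s)
    elif s==1: best=(999,)
robot.move_pose(best[2],eul(best[1]));print(best[3])
C=cam("wrist");im=robot.grab_frame("wrist");cv2.imwrite("pics/w3.png",im);np.savez("w3.npz",K=C[0],R=C[1],t=C[2])
t=robot.grab_frame("top");cv2.imwrite("pics/t3.png",t);print(robot.observe()["time"],mid)
cv2.imwrite("pics/m3.png",np.hstack([im,cv2.resize(t[140:460,90:250],(160*480//320,480))])[:, :800] if 0 else cv2.resize(np.hstack([im,cv2.resize(t[180:340,90:250],(480,480))]),(800,343)))
E
```

```text
g False
1 [ 0.3681  0.9298 -0.    ] [ -8.0571 -10.6384   1.6685 102.3068   0.     103.5429]
-1 [-0.3681 -0.9298  0.    ] [ 16.4313  19.8218  33.6733 103.8515   0.     -51.9687]
-1
11.175 [0.5274 0.1839 0.    ]
```

View pics/m3.png

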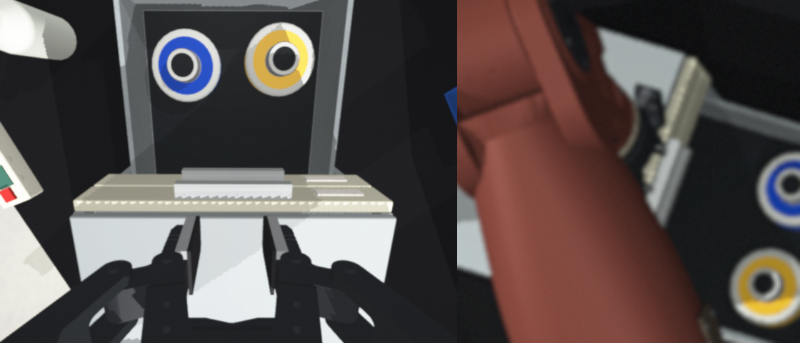

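The wrist view shows the drawer open, with the blue canister at about (259,91) and the yellow at about (391,84) in full pixels. The top view agrees.

```bash
python3 - <<'E'
from h import *
np.set_printoptions(precision=4,suppress=True)
D=np.load("w3.npz");W=(D["K"],D["R"],D["t"]);T=cam("top")
def ell(hsv,lo,hi,roi,mn=100):
    m=cv2.inRange(hsv,np.array(lo),np.array(hi));k=np.zeros_like(m);x,y,w,h=roi;k[y:y+h,x:x+w]=m[y:y+h,x:x+w]
    c=max(cv2.findContours(k,0,1)[0],key=cv2.contourArea);return cv2.convexHull(c)[:,0].astype(float)
def circ(C,pts,z):
    P=np.array([plane(C,p,z) for p in pts])[:,:2].astype(np.float32);c,r=cv2.minEnclosingCircle(P);e=cv2.fitEllipse(P*1000);return np.array(c),2*r,e
h=cv2.cvtColor(cv2.imread("pics/w3.png"),cv2.COLOR_BGR2HSV);t=cv2.cvtColor(cv2.imread("pics/t3.png"),cv2.COLOR_BGR2HSV)
B=([105,120,60],[125,255,255]);Y=([15,100,80],[32,255,255])
res={}
for n,c,rw in(("blue",B,(200,20,120,140)),("yellow",Y,(330,20,120,140))):
    res[n]=circ(W,ell(h,*c,rw),.084);print(n,"wrist",res[n])
    print(n,"top",circ(T,ell(t,*c,(180,220,60,110)),.084))
b,y=(np.array(res[n][2][0])/1000 for n in("blue","yellow"));print("sep",np.linalg.norm(b-y),"dir vs L",(b-y)/np.linalg.norm(b-y)@L[:2])
np.save("blue.npy",b);np.save("yellow.npy",y)
m=(h[91,200:320,2]);print(m[::2])
for Dn in(1,-1):
    q=robot.ik([*b,.165],eul(down(Dn*L)));print(q)
E
```

```text
blue wrist (array([0.5949, 0.1905]), 0.07121080160140991, ((594.9102172851562, 190.4745635986328), (70.71643829345703, 70.81783294677734), 163.21754455566406))
blue top (array([0.5977, 0.212 ]), 0.05144038423895836, ((598.0221557617188, 200.46543884277344), (47.25316619873047, 58.891448974609375), 78.86896514892578))
yellow wrist (array([0.4765, 0.2299]), 0.07194223999977112, ((476.6050109863281, 229.8665313720703), (71.18989562988281, 71.60012817382812), 175.10174560546875))
yellow top (array([0.4783, 0.2305]), 0.07018546015024185, ((478.151611328125, 231.2675018310547), (67.42997741699219, 69.3136978149414), 83.4761962890625))
sep 0.1246910139603966 dir vs L 0.9984564688063025
[ 95  95  98  92  44  38 104 198 213 213 207 199 197 195 188 171 164 192
 220 202  76  44  45  44  46  46  44  46  46  46  48  47  47  46  47  97
 212 220 182 125 153 193 200 200 200 200 201 201 201 211 222 222 222 216
 172  76  46  47  46  46]
[  5.7794  11.3764  -2.9759  75.6477   0.     117.3794]
[  5.7794  11.3764  -2.9759  75.6477   0.     -62.6206]
```

```bash
python3 - <<'E'
from h import *
np.set_printoptions(precision=4,suppress=True)
b=np.load("blue.npy");c=np.load("pan.npy");D=down(-L);e=eul(D)
robot.set_gripper(.062)
robot.move_pose([*b,.30],e)
print("g",robot.line_to([*b,.160],vel=.1,guard=10))
robot.set_gripper(.0)
o=robot.observe();print(o["time"],o["gripper_width"],o["gripper_force"],o["tool_pos"],o["ft_force"])
robot.line_to([*b,.33],vel=.12)
o=robot.observe();print(o["time"],o["gripper_width"],o["ft_force"],o["tool_pos"])
for s in(1,-1):
  q=robot.ik([*c,.3],eul(down(s*L)));print(s,q)
C=cam("wrist");im=robot.grab_frame("wrist");cv2.imwrite("pics/w4.png",im);np.savez("w4.npz",K=C[0],R=C[1],t=C[2])
print([proj(C,[*b,z+.17]) for z in(.032,.084,.112)])
E
```

```text
g False
14.15 0.03815204829591509 60.96363544464111 [0.5953 0.1906 0.1608] [-1.2534 -0.0949  5.5281]
15.7167 0.03848071564780453 [ 0.0819 -0.191  -3.0572] [0.5947 0.1904 0.3291]
1 [-38.8328   8.2335   7.6067  89.3732   0.      72.7672]
-1 [ -38.8328    8.2335    7.6067   89.3732    0.     -107.2328]
[array([323.9418, 270.4198]), array([324.2099, 317.6768]), array([324.4353, 357.399 ])]
```

View pics/w4.png

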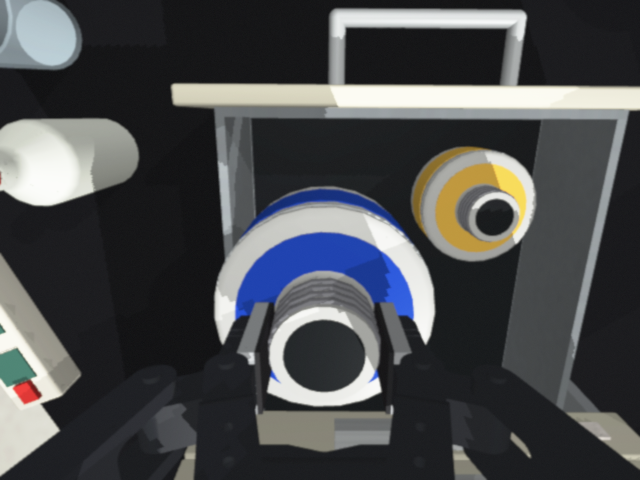

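The blue canister is held upright. Its neck is centred at about (324,355), against a prediction of (324,357). The yellow one still stands in the drawer. Now placing.

```bash
python3 - <<'E'
from h import *
np.set_printoptions(precision=4,suppress=True)
c=np.load("pan.npy");e=eul(down(-L))
robot.line_to([*c,.33],vel=.25)
robot.line_to([*c,.222],vel=.1)
robot.pause(.3);f0=robot.observe()["ft_force"][2]
hit=False
for z in np.arange(.2195,.2095,-.0007):
    robot.line_to([*c,z],vel=.02);robot.pause(.05);o=robot.observe();d=o["ft_force"][2]-f0
    print(round(z,4),round(o["tool_pos"][2],4),round(d,2))
    if d>1.3: break
np.save("zplace.npy",o["tool_pos"])
C=cam("wrist");im=robot.grab_frame("wrist");cv2.imwrite("pics/w5.png",im)
print(o["time"],o["tool_pos"])
E
```

```text
0.2195 0.2194 0.48
0.2188 0.2188 0.77
0.2181 0.2181 0.76
0.2174 0.2173 1.51
20.5417 [ 0.548  -0.2748  0.2173]
```

```bash
python3 - <<'E'
from h import *
for i in range(6):
    robot.pause(.08);o=robot.observe();print(round(o["time"],2),round(o["ft_force"][2],2),round(o["tool_pos"][2],4))
s=robot.grab_frame("scene");w=cv2.imread("pics/w5.png")
cv2.imwrite("pics/m5.png",np.hstack([cv2.resize(s[260:400,170:340],(486,400),interpolation=2),cv2.resize(w[100:,160:480],(314,373))[:400] if 0 else cv2.resize(w[60:480,160:480],(305,400))]))
E
```

```text
20.68 -2.93 0.2174
20.76 -2.89 0.2174
20.84 -2.0 0.2174
20.93 -2.81 0.2174
21.01 -2.37 0.2174
21.09 -3.01 0.2174
```

View pics/m5.png

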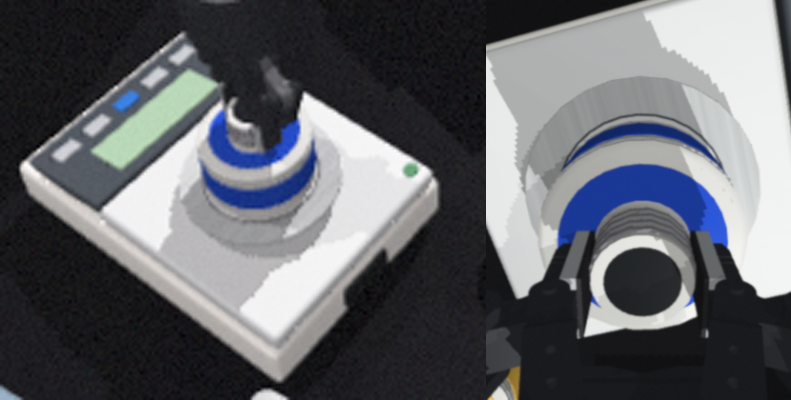

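The canister is just above the pan and well centred, not yet in contact; the force reading is noisy (about ±0.5 N). I'll descend using averaged forces.

```bash
python3 - <<'E'
from h import *
np.set_printoptions(precision=4,suppress=True)
c=np.load("pan.npy")
def fz(n=12):
    a=[]
    for i in range(n): robot.pause(.03);a.append(robot.observe()["ft_force"][2])
    return np.mean(a)
f0=fz(16);print(f0)
for z in np.arange(.2165,.2105,-.0007):
    robot.line_to([*c,z],vel=.02);d=fz()-f0;print(round(z,4),round(d,2))
    if d>1.2: break
o=robot.observe();print(o["time"],o["tool_pos"])
E
```

```text
-2.515863331163123
0.2165 -0.28
0.2158 0.05
0.2151 -0.3
0.2144 0.45
0.2137 1.32
24.925 [ 0.5481 -0.2748  0.2137]
```

```bash
python3 - <<'E'
from h import *
np.set_printoptions(precision=4,suppress=True)
c=np.load("pan.npy");p0,pe=np.load("pulled.npy").reshape(2,3);R=handle_rot(40,-1);z=R[:,2]
robot.set_gripper(.065)
robot.line_to([*c,.36],vel=.15)
C=cam("wrist");im=robot.grab_frame("wrist");cv2.imwrite("pics/w6.png",im)
h=cv2.cvtColor(im,cv2.COLOR_BGR2HSV);m=cv2.inRange(h,np.array([105,120,60]),np.array([125,255,255]))
k=cv2.connectedComponentsWithStats(m)[2];print(k[1:][k[1:,4]>200])
print("pred",[proj(C,[*c,zz]) for zz in(.084,.136,.164)])
robot.set_gripper(.036)
robot.move_pose(pe-z*.10,eul(R))
C=cam("wrist");w=robot.grab_frame("wrist");bar=pe+z*.058
print([proj(C,bar+L*s*.055) for s in(-1,1)],robot.observe()["time"])
cv2.imwrite("pics/m6.png",cv2.resize(np.hstack([im,w]),(800,300)))
E
```

```text
[[ 494  143   19   28  419]
 [ 276  177   95   92 3927]]
pred [array([323.5602, 208.0181]), array([323.6511, 223.219 ]), array([323.7136, 233.6583])]
[array([323.0741, 155.4157]), array([323.003 , 330.9512])] 28.2667
```

View pics/m6.png

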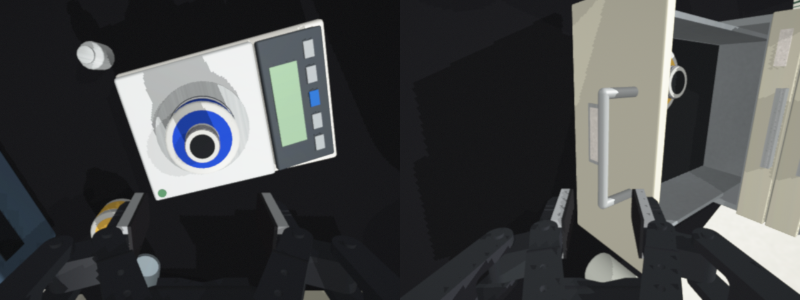

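The blue canister stands on the pan, with its ring centred at (323.5,223), matching the prediction. The bar is at about (325,149) to (325,325), as expected. Now I'll shut the drawer.

```bash
python3 - <<'E'
from h import *
np.set_printoptions(precision=4,suppress=True)
p0,pe=np.load("pulled.npy").reshape(2,3);R=handle_rot(40,-1);z=R[:,2]
print("g",robot.line_to(pe,vel=.1,guard=12))
robot.set_gripper(0.);print(robot.observe()["gripper_width"])
print("g",robot.line_to(p0-N*.02,vel=.1,guard=40))
print("g",robot.line_to(p0+N*.035,vel=.03,guard=18))
o=robot.observe();print(o["time"],(np.array(o["tool_pos"])-p0)@N,o["ft_force"])
robot.pause(.3)
robot.set_gripper(.034)
p=np.array(robot.observe()["tool_pos"])
print("g",robot.line_to(p-z*.1,vel=.12,guard=12))
robot.line_to(p-z*.1-N*.05+UP*.12,vel=.2)
w=robot.grab_frame("wrist");s=robot.grab_frame("scene");print(robot.observe()["time"])
cv2.imwrite("pics/m7.png",cv2.resize(np.hstack([w,s]),(800,300)))
E
```

```text
g False
0.007979100896361238
g False
g True
32.875 0.007209939366885722 [-5.7693 -7.1492  8.1216]
g False
35.4333
```

View pics/m7.png

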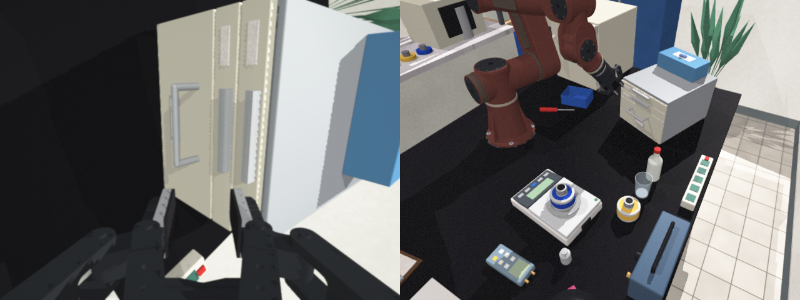

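The drawer sits flush: the push totalled 0.2128 + 0.0072 = 0.220 m, the full travel. The blue canister stands on the pan, the bystanders are where they were, and the arm is clear.

```bash
python3 -c "
from plant import robot
print(robot.job_done())"
```

```text
the job is handed in; nothing more can be done
None
```

The job is handed in (no verdict was returned): the blue-banded canister stands centred on the balance pan and the deep drawer is fully shut; the yellow canister was upright when last seen and can't be seen now that the drawer is closed.

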